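# Sweep the small lens mounts through the gate into the slot

## Robot

A 6-joint arm with a two-finger parallel gripper is mounted at the origin on a cart in front of the work surface, level with it; the furniture and walls round the work are solid. World frame = base frame: x ahead of the robot, y to its left, z up, the work surface at z = 0. Lengths are in m, angles in rad, forces in N, time in s.
With the tool pointing down it reaches from about 0.3 to 0.775 m from the base axis. Payload 14.6 kg.
Tool frame: the origin (TCP) lies between the finger pads; the fingertips stand 19 mm ahead of it and the grasp point (between the pads) is the TCP (arm.tcp_to_tips is the distance from the TCP to the fingertips, in m); z points along the fingers, y is the line along which they close (so a half turn about z gives the same grasp; the last joint's range is limited). The gripper opens to 85 mm and grips with 20 to 120 N. Pads are 22 mm wide; open, the fingers measure 114 mm over their backs; the gripper's body (76 mm by 85 mm) begins 54 mm behind the grasp point. The pads swing forward as they close: fully open they stand 13 mm farther back than shut.
Start: joints at [-1.278, 0.3, 1.521, -0, 1.321, -0.067], TCP at [0.194, -0.515, 0.25] pointing down, gripper open.
Joint ranges: [-3.03, 3.03], [-0.79, 2.21], [0.23, 2.52], [-1.04, 4.18], [0, 3.07], [-2.55, 2.55]. Speed limits (rad/s): [2.22, 2.22, 2.57, 3.14, 3.14, 3.14].

## Interface

Orientations are given as a unit quaternion [w, x, y, z].
In Python, from station import arm, optics, workorder gives the robot as it stands.
- The arm moves only by the tool servo_tool, never from a script. Its argument "targets" is a list of rows, each a list of 7 numbers: the shift along the tool's x, y, z in cm, then the turn, a rotation vector about the tool's x, y, z in degrees, then the opening, from 0 (shut) to 1 (fully open). A call has 1 to 5 rows; each row shifts and turns the commanded pose from where the row before left it, along the tool's axes as they then stand; what a row does not reach is not made up. A row lasts 1/12 s, in which the tool goes at most 41.7 mm and 7.16 degrees, less where a joint would pass 70% of its speed; a pose out of reach is approached as far as the arm can. A call is refused whole if a number of a shift passes 4.17 or a number of a turn 7.16, either way. A call with a gripper value outside its range is refused whole. The fingers move at their own pace and stop on an object; "force" is the grip in N (left out, the last holds). Time passes only in rows, so rows that do not move let the fingers close. It gives the time, the measured TCP pose, the force, the opening and the grip force at its end, in the units of the state.
- arm.read_state(): the state, without advancing time (a new reading comes with each control period).
- optics.read_camera(name): name is "scene" or "side" or "wrist"; returns a dict with "pixels" (420x560x3 uint8, red, green, blue), "range_z" (420x560 float32, m along the optical axis (not along the pixel's ray), 0 where there is no reading), "fovy" (degrees; the focal length in pixels is half the picture's height over the tangent of half this angle, whatever the lens; pixels are square), "cx", "cy" (the principal point, pixels), "R" (3x3) and "t" (3): a world point X has camera coordinates R X + t. Camera axes: x right, y down, z forward; pixel columns grow to the right and rows downward; lengths in m; the calibration is good to about 2 mm. A picture is of the moment at which its call begins.
- workorder.sign_off(): hands the job in; it is judged then, once.
The state is a dict: "clock": time; "q": joint angles; "joint_vel": joint speeds; "joint_torque": joint torques, N m; "tool_pos": TCP position; "eef_rot": TCP orientation; "force": force on the tool from outside, world axes, zero at the start; "moment": the same for the moment, N m; "width": finger opening in m; "finger_force": force on a finger pad.
Only numpy, scipy, OpenCV 4.12 (cv2) and the standard library are available. Lean on these libraries where they do the work, as an engineer would, in place of code of your own. Each camera call takes 0.05 s, during which the arm holds its last target. There are 200 camera calls.

## Task

Two small lens mounts and one large one lie loose on the sorting tray. With the fingertips, push the two small ones, one at a time, through the narrow gate and fully into the slot behind it: the first must be through the gate before the second enters it. Only push them along the tray, do not pick them up; leave the large mount where it lies, and do not disturb the things standing around.

Things in the scene. Friction and masses are not known exactly. Their poses are not given: they have to be found in the camera images.
- gate (a point): Middle of the gate on the tray's floor, 4 mm above the worktop, at the slot-side face of the two gate jaws. x points level from here along the slot, away from the loading area; y to the left seen along x; z up. The gate is 35 mm wide; its jaws fill x = -10 to 0 mm. A mount is through when its whole disc is past x = 0.
- slot_end (a point): Foot of the slot's end stop, on the floor, mid-width; axes as at the gate, 72 mm from it. The slot between is 40 mm wide, open on top, with 6 mm high walls: just long enough for two small mounts in a row.
- tray: Fixed sorting tray, grey plate 4 mm thick with bright metal fences, origin under the gate, axes as point gate. Fences stand 6 mm above its floor. Loading area x = -147 to -30, y = -78 to 78 mm; slanting fences lead from (-30, +-80) to (-8, +-23) mm at the gate. Mounts stand 12 mm higher than all fences, so tips held 7 to 12 mm over the floor push them and pass over the fences.
- mount_a: Small lens mount: a dark metal disc with a lens set in its top, 30 mm in diameter, 18 mm tall, about 40 g, lying loose and flat on the tray in front of the gate. Origin: centre of its underside; z up. The two small mounts are alike; either may go first.
- mount_b: Small lens mount: a dark metal disc with a lens set in its top, 30 mm in diameter, 18 mm tall, about 40 g, lying loose and flat on the tray in front of the gate. Origin: centre of its underside; z up. The two small mounts are alike; either may go first.
- mount_large: Large lens mount of the same kind, 42 mm in diameter, 18 mm tall, about 80 g, too wide for the gate; lies loose on the tray's loading area. Origin: centre of its underside. The three mounts lie near (-60, 50), (-60, -50) and (-115, 0) mm of the gate frame, which one lies where varies.
- loupe: Black eyepiece loupe, 38 mm wide, 32 mm tall, beyond the tray at the left of the slot. Bystander, loose; origin: centre of its underside.
- vial: Glass sample vial with black cap, 25 mm wide, 54 mm tall, beyond the tray at the right of the slot. Bystander, loose; origin: centre of its underside.
- tape: Roll of beige tape lying flat, 77 mm wide, 19 mm tall, left of the tray near the front edge. Bystander, loose; origin: centre of its underside.
Mind the look-alikes: they are no part of the job. Leave any red look-alike of the mount_b alone. Leave any turquoise look-alike of the mount_large alone.

How it is judged:
On the way, in this order (a step that is already met when the one before it is completed fails the run):
1. one small mount is through the gate in the slot while the other is still in front of the gate (((x of mount_a in the frame of gate between 0.013 and 0.062 m and y of mount_a in the frame of gate between -0.008 and 0.008 m and z of mount_a in the frame of gate between -0.004 and 0.004 m and angle between mount_a's own z axis and vertical below 0.15 rad and x of mount_b in the frame of gate between -0.15 and -0.022 m and y of mount_b in the frame of gate between -0.085 and 0.085 m and z of mount_b in the frame of gate between -0.004 and 0.004 m) or (x of mount_b in the frame of gate between 0.013 and 0.062 m and y of mount_b in the frame of gate between -0.008 and 0.008 m and z of mount_b in the frame of gate between -0.004 and 0.004 m and angle between mount_b's own z axis and vertical below 0.15 rad and x of mount_a in the frame of gate between -0.15 and -0.022 m and y of mount_a in the frame of gate between -0.085 and 0.085 m and z of mount_a in the frame of gate between -0.004 and 0.004 m))), for 0.2 s.
2. both small mounts are in the slot (x of mount_a in the frame of gate between 0.013 and 0.062 m and y of mount_a in the frame of gate between -0.008 and 0.008 m and z of mount_a in the frame of gate between -0.004 and 0.004 m and angle between each of mount_a, mount_b's own z axis and vertical below 0.15 rad and x of mount_b in the frame of gate between 0.013 and 0.062 m and y of mount_b in the frame of gate between -0.008 and 0.008 m and z of mount_b in the frame of gate between -0.004 and 0.004 m), for 0.2 s.
At the end, for the whole second after the job is handed in: Both small mounts lie flat and at rest on the floor of the slot, each wholly past the gate (centre at least 13 mm beyond its slot-side face), the large mount still lies on the loading area within 25 mm of where it was, the bystanders within 30 mm (all of step 2 and x of mount_large in the frame of gate between -0.15 and -0.02 m and y of mount_large in the frame of gate between -0.085 and 0.085 m and z of mount_large in the frame of gate between -0.004 and 0.004 m and distance of mount_large from where it was at the start of the episode below 0.025 m and linear speed of each of mount_a, mount_b, mount_large below 0.01 m/s and distance of each of loupe, vial, tape from where it was at the start of the episode below 0.03 m); the robot touches nothing.
It fails at once if a mount is lifted off the tray (8 mm or more) (((z of mount_a in the frame of gate above 0.008 m and angle between mount_a's own z axis and vertical below 0.3 rad) or z of mount_a in the frame of gate above 0.02 m) or ((z of mount_b in the frame of gate above 0.008 m and angle between mount_b's own z axis and vertical below 0.3 rad) or z of mount_b in the frame of gate above 0.02 m) or ((z of mount_large in the frame of gate above 0.008 m and angle between mount_large's own z axis and vertical below 0.3 rad) or z of mount_large in the frame of gate above 0.02 m)).
It fails at once if the large mount is moved 25 mm or more (distance of mount_large from where it was at the start of the episode above 0.025 m).
It fails at once if a bystander (loupe, vial, tape roll) is moved 30 mm or more (distance of any of loupe, vial, tape from where it was at the start of the episode above 0.03 m).
It also fails if it takes over 64 s, if anything falls off the work surface, if the arm or the gripper's body presses on something with over 40 N, if the wrist force passes 120 N, or if a joint passes its speed limit or range.

## Working session

There is one attempt and no reset: what is moved stays moved. The work goes in short steps, Python scripts to look and compute and a tool call to move; the robot and the scene stay as the last step left them, time stands still between calls to the robot, and variables do not carry over. Pictures are saved under pics/ and viewed, at most 10 in all, crops included, and the job is handed in when it is done.

Besides the shell and the picture viewer there is one more tool, called in YAML: its name, and indented under it one key for each argument. servo_tool: Moves the arm, as the interface text tells. Its arguments: {"type":"object","properties":{"targets":{"type":"array","items":{"type":"array","items":{"type":"number"}}},"force":{"type":"number"}},"required":["targets"]}

```bash
mkdir -p pics; cat > h.py <<'E'
import numpy as np, cv2
from station import arm, optics, workorder
def cam(n):
    c=optics.read_camera(n); c['f']=210/np.tan(np.radians(c['fovy'])/2); return c
def ray(c,u,v,z):
    d=c['R'].T@np.array([(u-c['cx'])/c['f'],(v-c['cy'])/c['f'],1]); o=-c['R'].T@c['t']
    return o+d*(z-o[2])/d[2]
def proj(c,X):
    p=c['R']@np.array(X)+c['t']; return c['f']*p[0]/p[2]+c['cx'],c['f']*p[1]/p[2]+c['cy']
def pts(c):
    z=c['range_z']; v,u=np.mgrid[:420,:560]
    P=np.stack([(u-c['cx'])/c['f']*z,(v-c['cy'])/c['f']*z,z],-1)
    return (P-c['t'])@c['R']
def save(c,n): cv2.imwrite('pics/'+n,c['pixels'][:,:,::-1])
E
python3 - <<'E'
from h import *
print(arm.read_state())
for n in('scene','side'):
    c=cam(n); save(c,n+'0.png'); np.savez('/tmp/'+n,**c); print(n,c['fovy'],c['cx'],c['cy'],-c['R'].T@c['t'],c['R'])
E
```

```text
{'clock': 0.0, 'q': array([-1.27761266e+00,  3.00492478e-01,  1.52162967e+00,  1.34622628e-05,
        1.32069887e+00, -6.66134069e-02]), 'joint_vel': array([-0.00099389,  0.00100562, -0.0005336 ,  0.00167055, -0.0012457 ,
        0.00142347]), 'joint_torque': array([ 1.91236308e-03, -5.43499768e+01, -3.61795270e+01,  3.62760147e-05,
        4.06700157e-03,  1.19239198e-05]), 'tool_pos': array([ 0.1935733 , -0.51456591,  0.24968902]), 'eef_rot': array([-6.10981082e-04,  9.83861966e-01,  1.78928073e-01, -6.29499345e-05]), 'force': array([-0.7223438 , -1.20609825,  0.53077707]), 'moment': array([-0.00658984,  0.02137916, -0.01600788]), 'finger_force': 0.0, 'width': 0.08546546334837217}
scene 53.232100380680976 278.26629494133977 206.27275425643055 [0.17765669 0.51460045 0.71960604] [[-0.81000527 -0.58633952 -0.00987074]
 [-0.45100447  0.63362699 -0.62857919]
 [ 0.37481519 -0.50470071 -0.77768295]]
side 45.299951735189396 282.1345604930852 207.75230632574537 [0.09814039 0.5564018  0.66468434] [[-0.74363619 -0.66842138  0.01476718]
 [-0.47869094  0.5168767  -0.70971365]
 [ 0.46675497 -0.53483767 -0.70433548]]
```

View pics/scene0.png

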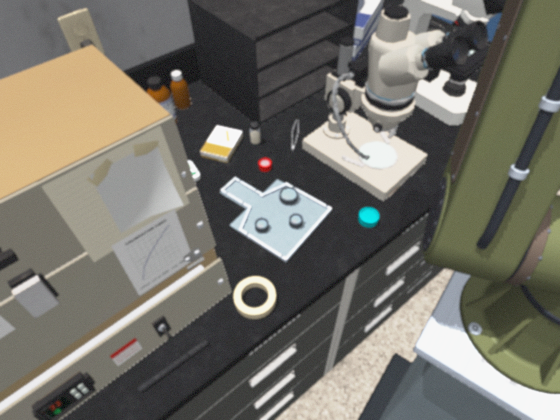

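View pics/side0.png

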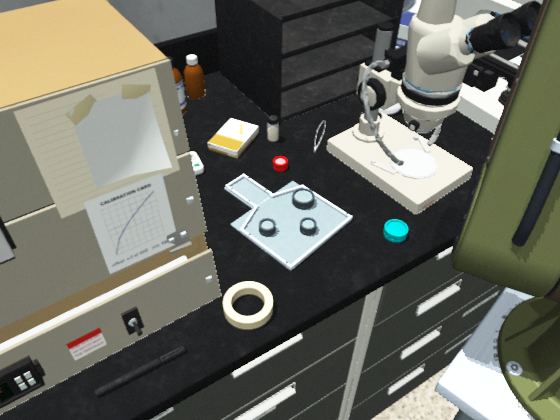

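The images show the tray with the slot running up-left (scene: end near (230,187)). The large mount is at about (288,195), the small ones at (262,226) and (296,221). The red look-alike is at (265,164) and the turquoise one at (369,217). The vial is at (255,133), and a tall cabinet stands to the left.

```bash
python3 - <<'E'
from h import *
c=dict(np.load('/tmp/side.npz')); 
a=c['pixels'][160:280,180:360][:,:,::-1]; cv2.imwrite('pics/crop.png',cv2.resize(a,(800,533),interpolation=cv2.INTER_CUBIC))
for n in('scene','side'):
    c=dict(np.load(f'/tmp/{n}.npz')); P=pts(c); im=c['pixels'].astype(int)
    # tray mask: bright bluish grey at height 2..12mm
    m=(im.min(-1)>120)&(P[...,2]>-.004)&(P[...,2]<.018)&(im.max(-1)-im.min(-1)<50)&(c['range_z']>0)
    k,l,s,ce=cv2.connectedComponentsWithStats(m.astype(np.uint8)); i=1+s[1:,4].argmax()
    m2=(l==i).astype(np.uint8); print(n,s[i],ce[i])
    ct=max(cv2.findContours(m2,cv2.RETR_EXTERNAL,cv2.CHAIN_APPROX_NONE)[0],key=cv2.contourArea)
    ap=cv2.approxPolyDP(ct,4,True)[:,0]
    for q in ap: print(q,(ray(c,*q,0.007)*1000).round(1))
    # mounts: dark within tray, higher
    m3=(P[...,2]>.013)&(P[...,2]<.03)&(cv2.dilate(cv2.fillPoly(np.zeros((420,560),np.uint8),[ct],1),None)>0)
    k,l,s,ce=cv2.connectedComponentsWithStats(m3.astype(np.uint8))
    for j in range(1,k):
        if s[j,4]>30:
            p=P[l==j]; print('mount',s[j],(p.mean(0)*1000).round(1),(ray(c,*ce[j],0.02)*1000).round(1),p[:,2].max())
E
```

```text
scene [ 416  272  144  148 5421] [478.18151633 357.3931009 ]
[454 272] [148.8 -12.5   7. ]
[417 347] [145.5 165.5   7. ]
[531 418] [-43.4 166.3   7. ]
[559 419] [-78.6 142.7   7. ]
[559 393] [-69.2 102.7   7. ]
[512 381] [ -3.  127.7   7. ]
[474 348] [ 65.9 110.4   7. ]
[458 311] [112.9  60.9   7. ]
[460 291] [124.6  20.1   7. ]
[469 276] [122.3 -20.7   7. ]
side [ 224  173  129   97 5475] [283.91598174 219.28767123]
[224 187] [654.4  91.    7. ]
[253 208] [573.1  94.1   7. ]
[231 224] [573.6 150.1   7. ]
[290 269] [428.3 155.1   7. ]
[352 217] [424.3 -11.9   7. ]
[313 191] [521.  -17.3   7. ]
[316 206] [490.7  10.6   7. ]
[296 208] [514.7  40.    7. ]
[292 192] [548.8  12.3   7. ]
[308 188] [533.5 -17.3   7. ]
[293 181] [568.1 -12.9   7. ]
[272 193] [574.9  40.4   7. ]
[243 173] [656.8  36.9   7. ]
mount [300 217  17  15 202] [465.   65.4  19.5] [464.7  65.9  20. ] 0.02343494673353196
mount [259 218  17  16 206] [516.6 116.1  19.4] [516.1 116.6  20. ] 0.025373035797040516
```

View pics/crop.png

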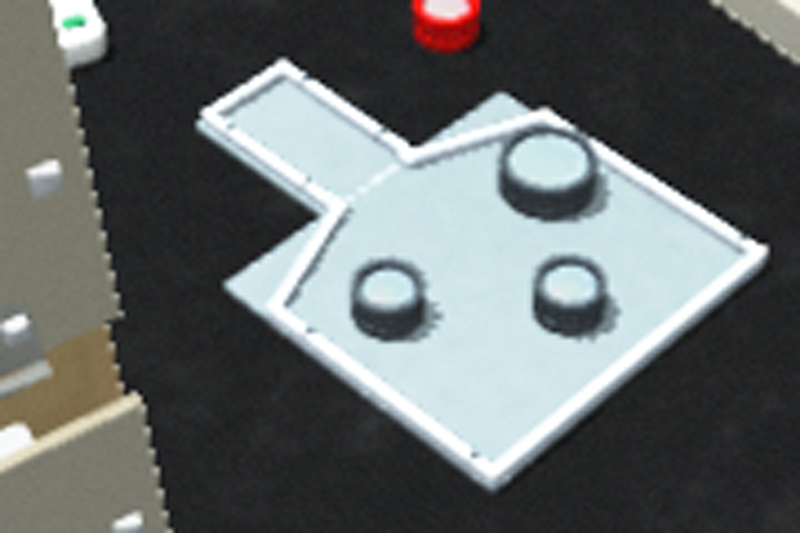

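```bash
python3 - <<'E'
from h import *
print(arm.tcp_to_tips)
H=np.full((20,26),-1.)
for n in('scene','side'):
    c=dict(np.load(f'/tmp/{n}.npz')); P=pts(c); ok=c['range_z']>0
    p=P[ok]; i=((p[:,0]-0)/.04).astype(int); j=((p[:,1]+.6)/.04).astype(int)
    g=(i>=0)&(i<20)&(j>=0)&(j<26); np.maximum.at(H,(i[g],j[g]),p[g,2])
print('cols y from -.6 step .04; rows x'); 
print('     ',*['%4d'%(y*100) for y in np.arange(-.6,.44,.04)])
for r in range(20): print('%.2f'%(r*.04),*['%4d'%(h*100) if h>-.5 else '   .' for h in H[r]])
c=dict(np.load('/tmp/scene.npz')); P=pts(c)
for n in('scene','side'):
    c=dict(np.load(f'/tmp/{n}.npz')); P=pts(c)
    m=(P[...,2]>.014)&(P[...,2]<.03)&(P[...,0]>.4)&(P[...,0]<.66)&(P[...,1]>-.03)&(P[...,1]<.17)
    k,l,s,ce=cv2.connectedComponentsWithStats(m.astype(np.uint8),connectivity=4)
    for j in range(1,k):
        if s[j,4]>30: p=P[l==j];print(n,s[j],((p.min(0)+p.max(0))*500).round(1),(np.ptp(p,0)*1000).round(1))
E
```

```text
0.019
cols y from -.6 step .04; rows x
       -60  -55  -51  -47  -43  -39  -35  -31  -27  -23  -19  -15  -11   -7   -3    0    4    8   12   16   20   24   28   32   36   40
0.00    .    .    .    .    .    .    .    .    .    .    .    .    .    .    .    .   20   22    1    0    .    .    .    .    .    .
0.04    .    .    .    .    .    .    .    .    .    .    .    .    .    .    9   28   28   26    0    0    .    .    .    .    .    .
0.08    .    .    .    .    .    .    .    .    .    .    .    .    .    3   28   29   38   33    0    0    .    .    .    .    .    .
0.12    .    .    .    .    .    .    .    .    .    .    .    .    .    0    1    1   46   42   29    0    .    .    .    .    .    .
0.16    .    .  -46  -43    .    .    .    .    .    .    .    .    .    .    .   53   52   41   28    .    .    .    .    .    .    .
0.20    .    .    .  -42  -38  -34  -30  -28    .    .    .    .    .    .   50   53   52   41   25    .    .    .    .    .    .    .
0.24    .    .    .    .    .    .    0    0    0    0    0    0    0   48   50    .    .    .    .    .    .    . 
[... 1525 characters left out ...]
  18   16   23   23   23   24   23   24   24    1    2    2    2    1    1    .    .   38   38   38   38   38    .
0.76    .    .   16   16   16   16   23   23   23   24   24   24    1    2    2    2    1    .    .    .    .   38   38   38    .    .
scene [279 187  19  16 234] [517.6  18.9  18.6] [41.8 42.3  9.2]
scene [289 213  14  13 143] [465.5  65.8  18.6] [29.3 30.6  9.1]
scene [255 218  14  13 151] [516.7 117.3  18.1] [29.3 30.4  8.1]
side [273 159  12   7  37] [620.  -24.5  16.7] [25.3 10.9  4.9]
side [293 188  22  18 315] [518.4  16.3  18.9] [41.8 43.5  9.7]
side [300 217  17  15 197] [465.4  65.1  18.9] [28.8 29.7  9. ]
side [259 218  17  15 201] [516.8 115.1  19.7] [30.2 28.9 11.3]
```

servo_tool:
  targets:
    - [0,0,-4.1,0,0,4.5,0.17]
    - [0,0,-4.1,0,0,4.5,0.17]
    - [0,0,-4.1,0,0,4.5,0.17]
    - [0,0,-4.1,0,0,4.5,0.17]
    - [0,0,-4.1,0,0,4.5,0.17]
  force: 20

```text
clock: 0.52
tool_pos: [0.1935, -0.5142, 0.4572]
eef_rot: [-0.0, 1.0, -0.018, -0.0]
force: [-0.2, -0.3, 0.1]
width: 0.0254
finger_force: 0.0
```

servo_tool:
  targets:
    - [1.3,-3.7,-0.6,0,0,0,0.17]
    - [1.3,-3.7,-0.6,0,0,0,0.17]
    - [1.3,-3.7,0,0,0,0,0.17]
    - [1.3,-3.7,0,0,0,0,0.17]
    - [1.3,-3.7,0,0,0,0,0.17]

```text
clock: 0.93
tool_pos: [0.2648, -0.3302, 0.467]
eef_rot: [-0.0, 1.0, -0.017, -0.0]
force: [0.8, -0.1, 0.6]
width: 0.0149
finger_force: 0.0
```

servo_tool:
  targets:
    - [1.3,-3.7,0,0,0,0,0.17]
    - [1.3,-3.7,0,0,0,0,0.17]
    - [1.3,-3.7,0,0,0,0,0.17]
    - [1.3,-3.7,0,0,0,0,0.17]
    - [1.3,-3.7,0,0,0,0,0.17]

```text
clock: 1.35
tool_pos: [0.3357, -0.1474, 0.4673]
eef_rot: [0.0, 1.0, -0.017, 0.0]
force: [0.7, 0.0, 0.1]
width: 0.0147
finger_force: 0.0
```

servo_tool:
  targets:
    - [1.3,-3.7,0,0,0,0,0.17]
    - [1.3,-3.7,0,0,0,0,0.17]
    - [1.3,-3.7,0,0,0,0,0.17]
    - [1.3,-3.7,0,0,0,0,0.17]
    - [1.3,-3.7,0,0,0,0,0.17]

```text
clock: 1.77
tool_pos: [0.4069, 0.0357, 0.4673]
eef_rot: [0.0, 1.0, -0.016, 0.0]
force: [0.9, -0.9, 0.3]
width: 0.0145
finger_force: 0.0
```

servo_tool:
  targets:
    - [1.4,-0.6,3.8,0,0,0,0.17]
    - [1.4,-0.6,3.8,0,0,0,0.17]
    - [1.4,-0.6,3.8,0,0,0,0.17]
    - [1.4,-0.6,3.8,0,0,0,0.17]
    - [1.4,-0.6,3.8,0,0,0,0.17]

```text
clock: 2.18
tool_pos: [0.4779, 0.0617, 0.2753]
eef_rot: [-0.0, 1.0, -0.016, -0.0]
force: [1.0, -0.1, 0.6]
width: 0.0145
finger_force: 0.0
```

servo_tool:
  targets:
    - [0,0,0,0,0,0,0.17]
    - [0,0,0,0,0,0,0.17]

```text
clock: 2.35
tool_pos: [0.4773, 0.0613, 0.2761]
eef_rot: [0.0, 1.0, -0.016, -0.002]
force: [-0.3, -1.1, 0.8]
width: 0.0144
finger_force: 0.0
```

```bash
cat > m.py <<'E'
from h import *
import sys
# mount positions from wrist camera, world mm
c=cam('wrist'); save(c,sys.argv[1]); np.savez('/tmp/wrist',**c); P=pts(c)
print(arm.read_state()['tool_pos'],-c['R'].T@c['t'])
m=(P[...,2]>.016)&(P[...,2]<.03)&(P[...,0]>.38)&(P[...,0]<.68)&(P[...,1]>-.05)&(P[...,1]<.19)&(c['range_z']>0)
k,l,s,ce=cv2.connectedComponentsWithStats(m.astype(np.uint8),connectivity=4)
for j in range(1,k):
    if s[j,4]>60: p=P[l==j];print(s[j],((p.min(0)+p.max(0))*500).round(1),(np.ptp(p,0)*1000).round(1))
E
python3 m.py w1.png
```

```text
[0.47775598 0.06114314 0.27822194] [0.55464979 0.05932597 0.39956217]
[351   6  31  34 567] [623.  -32.6  18.4] [29.3 29.7  4.8]
[ 295  112   40   41 1244] [520.   17.6  20.4] [41.3 40.9  7.5]
[208 122  28  29 635] [519.2 116.3  20.1] [29.3 28.8  8. ]
[258 169  27  27 572] [467.6  65.6  20.2] [29.4 28.8  7.5]
```

View pics/w1.png

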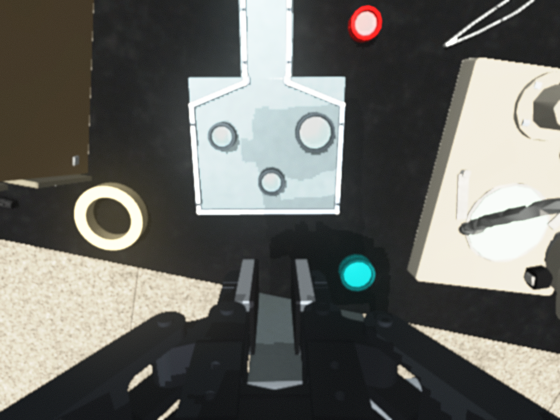

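The wrist view shows the gate mouth at about (268,80). The left small mount is at (223,136), the centre one at (271,181) and the large one at (315,132). The slot walls are near columns 245 and 291.

```bash
python3 - <<'E'
from h import *
c=dict(np.load('/tmp/wrist.npz')); g=c['pixels'].min(-1).astype(int)
for v in (10,25,40,55,65,70,74,78,82,86,90,95):
    r=g[v,180:360]; on=np.flatnonzero(r>225); 
    seg=np.split(on,np.flatnonzero(np.diff(on)>1)+1)
    print(v,[(tuple((ray(c,180+s[0]-.5,v,.01)*1000).round(1)[:2]),tuple((ray(c,180+s[-1]+.5,v,.01)*1000).round(1)[:2])) for s in seg if len(s)])
for X in([212.5],): pass
for u,vs in((225,(195,220)),(300,(195,220))):
    r=g[195:225,u]; on=np.flatnonzero(r>225)+195; print('front',u,ray(c,u,on[0]-.5,.01)*1000,ray(c,u,on[-1]+.5,.01)*1000)
E
```

```text
10 [((np.float64(639.4), np.float64(89.8)), (np.float64(639.4), np.float64(88.8))), ((np.float64(639.3), np.float64(83.9)), (np.float64(638.0), np.float64(44.5)))]
25 [((np.float64(626.2), np.float64(91.6)), (np.float64(626.0), np.float64(85.6))), ((np.float64(626.0), np.float64(83.6)), (np.float64(624.6), np.float64(39.8)))]
40 [((np.float64(612.6), np.float64(91.4)), (np.float64(612.4), np.float64(85.4))), ((np.float64(612.4), np.float64(84.4)), (np.float64(611.0), np.float64(41.0)))]
55 [((np.float64(598.7), np.float64(92.3)), (np.float64(598.5), np.float64(86.1))), ((np.float64(598.5), np.float64(85.1)), (np.float64(597.1), np.float64(40.2)))]
65 [((np.float64(589.2), np.float64(91.8)), (np.float64(589.1), np.float64(86.7))), ((np.float64(589.0), np.float64(84.6)), (np.float64(587.6), np.float64(41.4)))]
70 [((np.float64(584.5), np.float64(92.1)), (np.float64(584.3), np.float64(86.9))), ((np.float64(584.2), np.float64(84.9)), (np.float64(582.9), np.float64(41.5)))]
74 [((np.float64(580.6), np.float64(92.3)), (np.float64(580.4), np.float64(86.1))), ((np.float64(580.4), np.float64(
[... 1237 characters left out ...]
64(563.3), np.float64(39.8))), ((np.float64(563.0), np.float64(31.4)), (np.float64(562.5), np.float64(15.6)))]
95 [((np.float64(561.7), np.float64(147.3)), (np.float64(560.7), np.float64(115.7))), ((np.float64(560.4), np.float64(107.3)), (np.float64(558.7), np.float64(52.5))), ((np.float64(557.9), np.float64(29.3)), (np.float64(557.9), np.float64(28.3))), ((np.float64(557.6), np.float64(18.8)), (np.float64(557.1), np.float64(1.9))), ((np.float64(556.8), np.float64(-7.6)), (np.float64(556.7), np.float64(-9.7)))]
front 225 [434.32201297 120.34065583  10.        ] [429.43955036 120.70421009  10.        ]
front 300 [431.53052453  33.18428197  10.        ] [426.63713298  33.23196855  10.        ]
```

servo_tool:
  targets:
    - [-0.85,-0.1,4.1,0,0,0,0.17]
    - [-0.85,-0.1,4.1,0,0,0,0.17]
    - [-0.85,-0.1,4.1,0,0,0,0.17]
    - [-0.85,-0.1,4.1,0,0,0,0.17]
    - [-0.85,-0.05,4.1,0,0,0,0.17]

```text
clock: 2.82
tool_pos: [0.4365, 0.067, 0.0745]
eef_rot: [-0.0, 1.0, -0.017, 0.003]
force: [2.0, 0.8, -1.0]
width: 0.0148
finger_force: 0.0
```

servo_tool:
  targets:
    - [0,0,0,0,0,0,0.17]
    - [0,0,0,0,0,0,0.17]

```text
clock: 2.98
tool_pos: [0.4364, 0.0669, 0.075]
eef_rot: [-0.0, 1.0, -0.017, 0.0]
force: [0.2, -0.3, 0.7]
width: 0.0144
finger_force: 0.0
```

```bash
python3 - <<'E'
from h import *
s=arm.read_state(); print(s['tool_pos'],s['width'])
c=cam('side'); P=pts(c); p=P[(c['range_z']>0)]
t=s['tool_pos']; q=p[(abs(p[:,0]-t[0])<.04)&(abs(p[:,1]-t[1])<.05)&(p[:,2]>.03)&(p[:,2]<.15)]
for z in np.arange(.03,.1,.004):
    r=q[(q[:,2]>=z)&(q[:,2]<z+.004)]
    if len(r): print(round(z,3),len(r),((r.min(0)-t)*1000).round(0)[:2],((r.max(0)-t)*1000).round(0)[:2])
a=c['pixels'][130:330,170:437][:,:,::-1]; cv2.imwrite('pics/s2.png',cv2.resize(a,(800,600),interpolation=cv2.INTER_CUBIC))
E
```

```text
[0.43635913 0.06693542 0.07498803] 0.014392239431256618
0.05 1 [-6. 11.] [-6. 11.]
0.054 13 [-11. -17.] [-2. 13.]
0.058 17 [-12. -16.] [ 4. 17.]
0.062 30 [-12. -14.] [ 7. 19.]
0.066 40 [-12. -22.] [ 5. 20.]
0.07 36 [-12. -14.] [ 6. 20.]
0.074 35 [-12. -13.] [ 7. 21.]
0.078 37 [-13. -24.] [ 4. 21.]
0.082 30 [-12. -21.] [-2. 20.]
0.086 27 [-13. -15.] [-1. 21.]
0.09 25 [-13. -15.] [-1. 17.]
0.094 15 [-14. -18.] [-4. 20.]
0.098 35 [-15. -40.] [ 2. 35.]
```

View pics/s2.png

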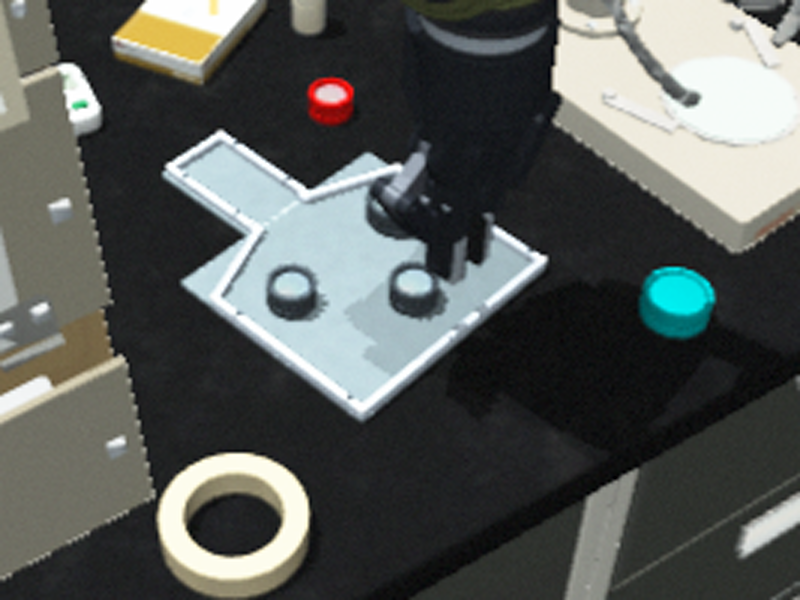

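servo_tool:
  targets:
    - [0,0,2.0,0,0,0,0.17]
    - [0,0,2.1,0,0,0,0.17]
    - [0,0,0,0,0,0,0.17]
    - [0.6,0,0,0,0,0,0.17]
    - [0.6,0,0,0,0,0,0.17]

```text
clock: 3.45
tool_pos: [0.4498, 0.0667, 0.035]
eef_rot: [-0.0, 1.0, -0.016, 0.002]
force: [-0.2, 0.6, 0.8]
width: 0.015
finger_force: 0.1
```

servo_tool:
  targets:
    - [0.8,-0.1,0,0,0,0,0.17]
    - [0.8,-0.1,0,0,0,0,0.17]
    - [0.8,-0.1,0,0,0,0,0.17]
    - [0.8,-0.1,0,0,0,0,0.17]
    - [0.8,-0.05,0,0,0,0,0.17]

```text
clock: 3.87
tool_pos: [0.4887, 0.07, 0.0325]
eef_rot: [-0.0, 1.0, -0.016, 0.0]
force: [0.1, 0.4, 1.3]
width: 0.0147
finger_force: 0.4
```

```bash
cat > g.py <<'E'
from h import *
# mounts & tool in gate frame (mm), from the named camera
import sys
G=np.array([579.7,66.9]); ex=np.array([.9995,-.032]); ey=np.array([.032,.9995])
def gf(p): d=np.array(p)[:2]*1000-G; return np.round([d@ex,d@ey],1)
s=arm.read_state(); print('tcp',gf(s['tool_pos']),s['tool_pos'][2])
for n in sys.argv[1:]:
    c=cam(n); P=pts(c)
    m=(P[...,2]>.0175)&(P[...,2]<.026)&(P[...,0]>.38)&(P[...,0]<.67)&(P[...,1]>-.02)&(P[...,1]<.19)&(c['range_z']>0)
    k,l,st,ce=cv2.connectedComponentsWithStats(m.astype(np.uint8),connectivity=4)
    for j in range(1,k):
        if st[j,4]>60: p=P[l==j]; mid=(p.min(0)+p.max(0))/2; print(n,st[j],gf(mid),(np.ptp(p,0)*1000).round(1))
E
python3 g.py wrist side
```

```text
tcp [-91.    0.2] 0.032518296723174224
wrist [ 350  162  106  101 8132] [-58.  -51.5] [41.7 42.3  6.9]
wrist [ 122  187   75   71 4104] [-62.2  47.8] [30.4 30.   6.4]
wrist [ 239  197   72   81 4203] [-69.5   0.6] [36.3 29.5  8.4]
wrist [225 270  16   8  86] [-83.6  18.2] [1.5 5.9 6.4]
wrist [309 270  16   8  89] [-83.3 -17.1] [1.4 5.8 6.3]
side [259 218  17  13 175] [-63.6  46.7] [28.9 30.7  5.9]
```

servo_tool:
  targets:
    - [0.8,0,0,0,0,0,0.17]
    - [0.8,0,0,0,0,0,0.17]
    - [0.8,0,0,0,0,0,0.17]
    - [0.8,0,0,0,0,0,0.17]
    - [0.4,0,0,0,0,0,0.17]

```text
clock: 4.38
tool_pos: [0.5249, 0.0686, 0.0324]
eef_rot: [-0.0, 1.0, -0.017, 0.0]
force: [0.2, -0.1, -0.3]
width: 0.0143
finger_force: 0.2
```

```bash
python3 g.py; python3 m.py w2.png
```

```text
tcp [-54.8  -0.1] 0.032418655703599045
[0.52508977 0.06853822 0.03239076] [0.6016706  0.06656542 0.15615508]
[ 504    0   56   74 1264] [620.5 -27.7  18. ] [24.4 21.6  4.1]
[ 524    3   36   53 1161] [623.  -30.8  17.6] [16.9 14.3  3.2]
[ 223  196  104  117 4906] [539.4  68.8  23. ] [50.3 41.7 13.9]
[ 344  245   98   83 5913] [522.   17.4  20. ] [38.4 41.9  8. ]
[ 132  267   70   55 2835] [522.2 116.7  20. ] [24.7 30.1  8. ]
```

View pics/w2.png

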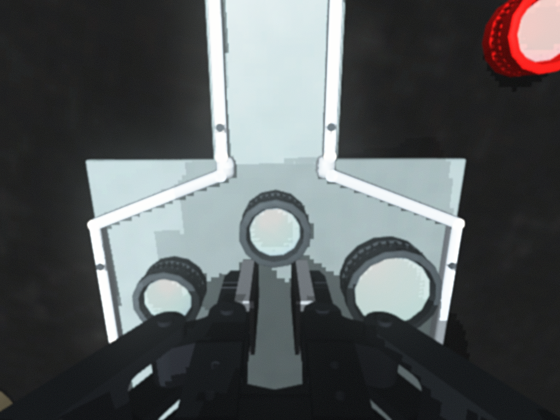

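The mount sits centred between the fingertips at (275,232). The jaw tips are at about (232,168) and (321,168), and the gate is straight ahead.

```bash
python3 - <<'E'
from h import *
from g import gf
c=dict(np.load('/tmp/wrist.npz'))
for u,v in((231,168),(321,168),(226,100),(328,100),(221,20),(330,20)): print(u,v,gf(ray(c,u,v,.01)/1000))
g=c['pixels'].min(-1).astype(int)
print(gf(ray(c,275,232,.022)/1000))
E
```

```text
tcp [-54.6  -0.1] 0.03239075528133841
231 168 [-576.7  -85.3]
321 168 [-576.7  -85.4]
226 100 [-576.7  -85.3]
328 100 [-576.7  -85.4]
221 20 [-576.6  -85.3]
330 20 [-576.6  -85.4]
[-576.7  -85.3]
```

```bash
python3 - <<'E'
from h import *
from g import gf
c=dict(np.load('/tmp/wrist.npz'))
for u,v in((231,168),(321,168),(226,100),(328,100),(221,20),(330,20)): print(u,v,gf(ray(c,u,v,.01)))
print(gf(ray(c,275,232,.022)))
E
```

```text
tcp [-54.6  -0.1] 0.03239075528133841
231 168 [-4.9 18.6]
321 168 [ -4.9 -19.2]
226 100 [22.3 19.5]
328 100 [ 22.3 -21. ]
221 20 [50.8 20.2]
330 20 [ 50.8 -20.4]
[-29.1   0.1]
```

servo_tool:
  targets:
    - [0.8,0,0,0,0,0,0.17]
    - [0.8,0,0,0,0,0,0.17]
    - [0.8,0,0,0,0,0,0.17]
    - [0.8,0,0,0,0,0,0.17]
    - [0.8,0,0,0,0,0,0.17]

```text
clock: 4.85
tool_pos: [0.5646, 0.0673, 0.0323]
eef_rot: [-0.0, 1.0, -0.016, 0.0]
force: [-0.6, 0.0, -0.2]
width: 0.0145
finger_force: 0.2
```

servo_tool:
  targets:
    - [0.8,0,0,0,0,0,0.17]
    - [0.8,0,0,0,0,0,0.17]
    - [0.8,0,0,0,0,0,0.17]
    - [0.6,0,0,0,0,0,0.17]
    - [0,0,0,0,0,0,0.17]

```text
clock: 5.27
tool_pos: [0.5947, 0.0663, 0.0323]
eef_rot: [-0.0, 1.0, -0.017, 0.0]
force: [-0.1, 0.3, 0.3]
width: 0.0144
finger_force: 0.0
```

```bash
python3 g.py wrist side
```

```text
tcp [15.1 -0.2] 0.032340209003497954
wrist [ 239  195   72   87 4262] [36.1  0.1] [39.1 29.4  8.5]
wrist [474 200  11  31 131] [ 46.7 -84.1] [13.2  2.7  2. ]
wrist [224 270  17   9  88] [22.6 18.1] [1.2 6.  6.9]
wrist [309 270  16   8  84] [ 22.7 -17.5] [1.4 6.  6.4]
wrist [158 401  21  19  95] [-53.8  52.8] [14.4 12.5  4.8]
wrist [371 401  21  19  95] [-53.8 -52.2] [12.5 10.4  2.6]
side [293 188  22  17 278] [-59.4 -52.1] [42.  43.9  7.6]
side [259 218  17  13 177] [-63.6  46.2] [29.3 28.5  6.3]
```

servo_tool:
  targets:
    - [-1.0,0,0,0,0,0,0.17]
    - [0,0,-2.2,0,0,0,0.17]
    - [0,0,-2.3,0,0,0,0.3]
    - [-2.2,-1.6,0,0,0,0,0.44]
    - [-2.2,-1.6,0,0,0,0,0.44]

```text
clock: 5.78
tool_pos: [0.5408, 0.1, 0.0786]
eef_rot: [-0.0, 1.0, -0.017, 0.001]
force: [-0.0, 0.6, -0.3]
width: 0.0375
finger_force: 0.0
```

servo_tool:
  targets:
    - [-2.2,-1.58,0,0,0,0,0.44]
    - [0,0,0,0,0,0,0.44]
    - [0,0,0,0,0,0,0.44]

```text
clock: 6.03
tool_pos: [0.5186, 0.1173, 0.0777]
eef_rot: [-0.0, 1.0, -0.016, 0.0]
force: [0.6, -0.4, 0.3]
width: 0.0376
finger_force: 0.0
```

```bash
python3 g.py wrist side scene
```

```text
tcp [-62.7  48.4] 0.07767994949563582
wrist [ 345    6   66   71 3540] [40.5  0.4] [29.9 29.9  6.6]
wrist [553  18   7  23  88] [ 46.6 -83.9] [9.5 3.  2.6]
wrist [ 416  200   80   73 4400] [-58.1 -51.3] [42.1 42.1  6.6]
wrist [ 250  218   53   52 2164] [-62.  48.] [29.9 29.   6.6]
side [293 188  22  17 280] [-59.4 -53.1] [43.2 41.2  6.5]
side [259 218  17  14 174] [-64.2  45.9] [31.7 31.7  5.7]
scene [279 187  19  15 163] [-60.3 -50.3] [40.9 40.3  5.8]
scene [255 218  14  12 105] [-65.3  48.2] [27.2 29.3  5.7]
```

servo_tool:
  targets:
    - [0,0,2.3,0,0,0,0.44]
    - [0,0,2.4,0,0,0,0.44]
    - [0,0,0,0,0,0,0.4]
    - [0,0.5,0,0,0,0,0.4]
    - [0,0.5,0,0,0,0,0.4]

```text
clock: 6.6
tool_pos: [0.5196, 0.1061, 0.0313]
eef_rot: [-0.0, 1.0, -0.016, 0.0]
force: [1.2, 0.1, -0.2]
width: 0.0342
finger_force: 0.0
```

servo_tool:
  targets:
    - [0,0.6,0,0,0,0,0.4]
    - [0,0.6,0,0,0,0,0.4]
    - [0,0.6,0,0,0,0,0.4]
    - [0,0.6,0,0,0,0,0.4]
    - [0,0.4,0,0,0,0,0.4]

```text
clock: 7.02
tool_pos: [0.5182, 0.0778, 0.0307]
eef_rot: [-0.0, 1.0, -0.017, 0.0]
force: [-0.3, 0.9, 0.2]
width: 0.0341
finger_force: 0.2
```

```bash
python3 g.py wrist
```

```text
tcp [-61.8   8.9] 0.030693338164590293
wrist [ 258    0   87   71 5098] [36.8  0.3] [22.7 29.5  6.6]
wrist [539   0  13  27 149] [ 43.9 -83.9] [8.2 3.2 2.6]
wrist [ 367  232  101   89 6847] [-57.2 -51.6] [40.7 42.3  6.2]
wrist [ 217  253   88   67 3831] [-61.5  14.6] [30.  36.1  8.4]
wrist [313 260  20  53 260] [-61.  -11.1] [22.9  7.5  8.5]
wrist [200 271  16   9  95] [-54.3  37.3] [1.3 5.6 7. ]
wrist [334 271  16   9  91] [-54.3 -18.5] [1.3 5.6 7. ]
```

servo_tool:
  targets:
    - [0,0.3,0,0,0,0,0.4]
    - [0,-0.2,0,0,0,0,0.4]
    - [0,0,-2.0,0,0,0,0.4]
    - [0,0,-2.0,0,0,0,0.4]
    - [-1.7,0,0,0,0,0,0.17]

```text
clock: 7.48
tool_pos: [0.504, 0.0786, 0.0737]
eef_rot: [-0.0, 1.0, -0.016, 0.003]
force: [0.5, 0.5, 0.6]
width: 0.0232
finger_force: 0.0
```

servo_tool:
  targets:
    - [-1.7,0,0,0,0,0,0.17]
    - [0,0,0,0,0,0,0.17]
    - [0,0,0,0,0,0,0.17]

```text
clock: 7.73
tool_pos: [0.4839, 0.0791, 0.0705]
eef_rot: [-0.0, 1.0, -0.016, 0.0]
force: [0.1, 0.6, 0.6]
width: 0.0141
finger_force: 0.0
```

```bash
python3 g.py wrist
```

```text
tcp [-96.1   9.1] 0.07053383610533892
wrist [ 353  139   85   83 5355] [-58.1 -51.2] [41.6 41.5  6.4]
wrist [ 247  159   59   58 2644] [-61.8   8.8] [29.7 29.5  6.4]
```

servo_tool:
  targets:
    - [0,0,1.9,0,0,0,0.17]
    - [0,0,1.9,0,0,0,0.17]
    - [0,0,0,0,0,0,0.17]
    - [0.5,0,0,0,0,0,0.17]
    - [0.6,0,0,0,0,0,0.17]

```text
clock: 8.2
tool_pos: [0.496, 0.0785, 0.0331]
eef_rot: [-0.0, 1.0, -0.016, 0.0]
force: [0.1, 0.3, 0.3]
width: 0.0143
finger_force: 0.2
```

servo_tool:
  targets:
    - [0.5,0.15,0,0,0,0,0.17]
    - [0.5,0.2,0,0,0,0,0.17]
    - [0.5,0.2,0,0,0,0,0.17]
    - [0.5,0.2,0,0,0,0,0.17]
    - [0.5,0.15,0,0,0,0,0.17]

```text
clock: 8.62
tool_pos: [0.5204, 0.0683, 0.0326]
eef_rot: [-0.0, 1.0, -0.017, 0.0]
force: [-0.8, 0.4, 0.3]
width: 0.0144
finger_force: 0.3
```

```bash
python3 g.py wrist
```

```text
tcp [-59.4  -0.5] 0.03256940300113272
wrist [ 231    0   85   79 5530] [38.2  0.3] [25.6 29.5  7. ]
wrist [508   6  12  30 155] [ 44.3 -84.1] [9.2 2.8 3.3]
wrist [ 239  197   72   82 4209] [-38.2  -0.1] [36.9 29.6  8.5]
wrist [ 344  236   99   87 6382] [-56.7 -51.3] [39.9 41.8  6.5]
wrist [225 270  16   8  87] [-51.7  17.5] [1.6 6.1 6.9]
wrist [309 270  16   8  83] [-51.8 -17.8] [1.9 5.8 6.8]
```

servo_tool:
  targets:
    - [0.8,-0.04,0,0,0,0,0.17]
    - [0.8,0,0,0,0,0,0.17]
    - [0.8,0,0,0,0,0,0.17]
    - [0.8,0,0,0,0,0,0.17]
    - [0.8,0,0,0,0,0,0.17]

```text
clock: 9.08
tool_pos: [0.5606, 0.0677, 0.0323]
eef_rot: [-0.0, 1.0, -0.016, -0.0]
force: [0.2, 0.1, 0.5]
width: 0.014
finger_force: 0.2
```

servo_tool:
  targets:
    - [0.8,0,0,0,0,0,0.17]
    - [0.6,0,0,0,0,0,0.17]
    - [0.3,0,0,0,0,0,0.17]
    - [0,0,0,0,0,0,0.17]

```text
clock: 9.42
tool_pos: [0.5772, 0.0671, 0.0322]
eef_rot: [-0.0, 1.0, -0.016, 0.0]
force: [0.2, -0.3, 0.2]
width: 0.0146
finger_force: 0.0
```

```bash
python3 g.py wrist
```

```text
tcp [-2.5  0.1] 0.03223077560828154
wrist [ 238  120   76  189 8887] [27.4  0.1] [80.1 30.5  8.5]
wrist [483 156  11  38 148] [ 46.2 -84.2] [15.1  2.5  2.4]
wrist [225 270  16   8  93] [ 5.1 18.1] [1.6 5.8 6.5]
wrist [309 270  16   8  91] [  5.1 -17.2] [1.4 5.8 7.2]
wrist [398 365  24  26 202] [-51.  -63.6] [14.9 11.5  4.3]
wrist [370 400  22  20  97] [-69.8 -51.1] [11.6 10.2  4.2]
```

servo_tool:
  targets:
    - [-1.2,0,0,0,0,0,0.17]
    - [0,0,-3.0,0,0,0,0.17]
    - [0,0,-3.0,0,0,0,0.17]
    - [-2,0,-3.0,0,0,0,0.17]
    - [-2,0,-3.0,0,0,0,0.17]

```text
clock: 9.88
tool_pos: [0.5239, 0.0688, 0.1533]
eef_rot: [-0.0, 1.0, -0.017, -0.0]
force: [-0.4, 0.0, 0.3]
width: 0.0147
finger_force: 0.0
```

servo_tool:
  targets:
    - [0,0,0,0,0,0,0.17]
    - [0,0,0,0,0,0,0.17]

```text
clock: 10.05
tool_pos: [0.5247, 0.069, 0.1541]
eef_rot: [-0.0, 1.0, -0.016, 0.002]
force: [0.5, 0.9, -0.7]
width: 0.0149
finger_force: 0.0
```

```bash
python3 g.py wrist; python3 m.py w3.png | head -1
```

```text
tcp [-55.    0.3] 0.154147880711525
wrist [ 254   29   44   94 3114] [37.6  0.3] [59.6 30.6  6.9]
wrist [ 315  183   55   54 2257] [-58.1 -51.2] [41.7 41.1  6.7]
[0.52456314 0.06882553 0.15179716] [0.60130522 0.06688366 0.27648354]
```

View pics/w3.png

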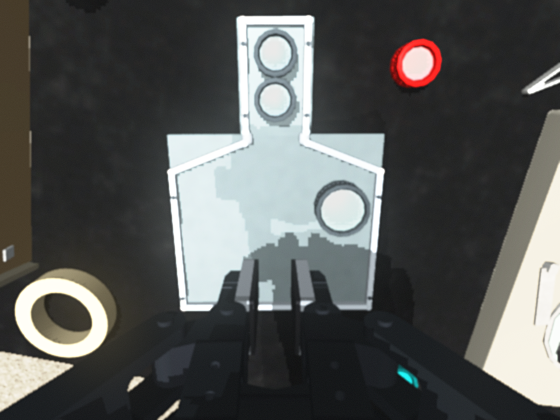

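Both small mounts are in the slot, at pixels (275,52) and (275,100), about x = 52 and 22 mm past the gate. The large mount has not moved, and the robot touches nothing.

```bash
python3 -c "
from station import workorder
print(workorder.sign_off())"
```

```text
the job is handed in; nothing more can be done
None
```

Job handed in at about 10 s of the 64 s allowed: both small mounts were pushed one after the other through the gate and measured in the slot at about x = 52 and 22 mm, with the large mount unmoved; the loupe was never in view and I did not re-measure the vial and tape.

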